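Third hand at the putter jig

ROBOT

A 6-joint arm with a two-finger parallel gripper is mounted at the origin on the work surface. World frame = base frame: x ahead of the robot, y to its left, z up, the work surface at z = 0. Lengths are in m, angles in rad, forces in N, time in s.
With the tool pointing down it reaches from about 0.35 to 0.85 m from the base axis. Payload 8.1 kg.
Tool frame: the origin (TCP) lies between the finger pads, 19 mm behind the fingertips; this is the grasp point; z points along the fingers, y is the direction in which the jaws open and shut (so a half turn about z gives the same grasp; the last joint's range is limited). The gripper opens to 93 mm and grips with 3 to 60 N. Pads are 15 mm wide; open, the fingers measure 128 mm over their backs; the gripper's body (75 mm by 188 mm) begins 65 mm behind the grasp point.
Start: joints at [-1.432, 0.13, 1.488, -0, 1.523, -0.085], TCP at [0.133, -0.585, 0.237] pointing down, gripper open.
Joint ranges: [-2.96, 2.96], [-0.89, 2.26], [0.02, 2.5], [-1.34, 4.48], [0, 2.73], [-2.66, 2.66]. Speed limits (rad/s): [2.39, 2.39, 2.79, 3.14, 3.14, 3.14].

INTERFACE

Orientations are given as a rotation vector (axis times angle).
In Python, from plant import robot gives the robot as it stands. The module is installed in compiled form; this text tells all that it offers.
- The arm moves only by the shell command python3 -m pendant 'ROWS' [FORCE]. ROWS is JSON, a list of rows, each an object with "translation": the shift along the tool's x, y, z in mm, a list of three; "twist": the turn, a rotation vector about the tool's x, y, z in rad, a list of three; "grip": the opening, from -1 (shut) to 1 (fully open). A call has exactly 10 rows; each row shifts and turns the pose as measured when the row begins, along the tool's axes as they then stand; what a row does not reach is not made up. A row lasts 1/10 s, in which the tool goes at most 50 mm and 8.59 degrees, less where a joint would pass 70% of its speed; a pose out of reach is approached as far as the arm can. A call is refused whole if a number of a shift passes 50 or a number of a turn 0.15, either way. A call with a gripper value outside its range is refused whole. The fingers move at their own pace and stop on an object; FORCE is the grip in N (left out, the last holds). Time passes only in rows, so rows that do not move let the fingers close, or fill a call up. It gives the time, the measured TCP pose, the force and the opening at its end, in the units of the state.
- robot.read_state(): the state, without advancing time (a new reading comes with each control period).
- robot.read_camera(name): name is "scene" or "top" or "wrist"; returns (picture, depth): 400x640x3 uint8, red, green, blue; 400x640 float32, m along the optical axis (not along the pixel's ray), 0 where there is no reading.
- robot.camera_info(name): a dict with "vertical_fov" (degrees; the focal length in pixels is half the picture's height over the tangent of half this angle, whatever the lens; pixels are square), "cx", "cy" (the principal point, pixels), "D" ([k1, k2, p1, p2, k3] as OpenCV has them; the pictures are not rectified), "cam_to_world" (4x4, takes a point from camera to world coordinates). Camera axes: x right, y up, looking along -z (the intrinsics and any distortion apply to the point x, -y, -z); pixel columns grow to the right and rows downward; lengths in m; the calibration is good to about 2 mm. A picture is of the moment at which its call begins: read the wrist's pose just before it. camera_info takes no time and is no camera call; for the wrist camera it gives the pose at the moment of the call.
- robot.close_job(): hands the job in, once; it reports no verdict.
The state is a dict: "t": time; "q": joint angles; "dq": joint speeds; "joint_torque": joint torques, N m; "tool_pos": TCP position; "orientation": TCP orientation; "force": force on the tool from outside, world axes, zero at the start; "wrist_torque": the same for the moment, N m; "opening": finger opening in m.
Only numpy, scipy, OpenCV 4.12 (cv2) and the standard library are available. Lean on these libraries where they do the work, as an engineer would, in place of code of your own. Each camera call takes 0.05 s, during which the arm holds its last target. There are 200 camera calls.

TASK

The sliding stop of the putter jig stands at the right place but its clamp is loose: tighten the red clamp knob clockwise until it stops, without shifting the stop. Then take the putter head, slide its flat face square and centred against the stop's orange sprung pad, flat on the jig's bed, and press until the white pointer stands in the middle of the green zone (about 7 N), gently, never ramming the pad to the end of its travel. Finish while still holding the head pressed there, steady, so that the clubmaker can fit its screws; leave everything else on the bench alone.

Things in the scene. Friction and masses are not known exactly. Their poses are not given: they have to be found in the camera images.
- jig: Aluminium jig bed, a fixed plate 420 long (x), 170 wide (y), 12 thick, on the bench; place and heading vary. Origin: underside, middle line, 200 from the putter head's end and 220 from the stop's end. Its x axis runs along the dark middle slot from the head towards the stop: the pressing direction. z up; the bed's top is at z = 12 and flat (slot and marks are flush).
- putter_head: Loose steel T-shaped putter head, 0.29 to 0.47 kg, 26 high, upright on the bed. x axis points out of the flat face. Face bar: x 32 to 50, 100 wide (y). Dark spine behind it: x -50 to 32, 28 wide, white line on top; grip its sides. Origin: underside, middle line, 50 behind the face. Starts on the bed, face towards the pad, clear of it, up to 0.35 rad askew and 25 off the middle line.
- stop (a joint): Position of the stop along the jig's x (m). The stop is a blue steel block (1.7 kg) 90 long, 70 wide, 34 high that slides on the bed's slot. While the clamp is loose about 1.5 N shifts it; clamped tight, it stands fast against more than 20 N.
- stop_body (a point): Point on the middle line of the blue stop block's top face (46 above the bench), 40 behind the block's front face. Axes as the jig's.
- clamp_knob (a joint): Angle of the red clamp knob on top of the stop, rad: grows clockwise seen from above, starts loose at 0 to 0.25, bites from about 0.6, firm above 1.1, hard stop (tight) at 1.4. Friction 0.05 N m or a little more once it bites; stays where left. Grip bar 38 long, 14 thick, 32 high; at 0 it lies along the jig's x, at angle a it is turned clockwise by a.
- clamp_knob_grip (a point): Point on the knob's vertical axis, 7 below the top of its grip bar (83 above the bench): the TCP height for gripping the bar from above, the fingers closing across it. The knob's round base plate, 64 in diameter, is 31 below this point. The point turns with the knob: its x axis is the bar.
- gauge_pad (a joint): How far the orange pad is pushed in, m: 0 = out, hard end at 0.018. A spring of 700 N/m pushes it out, so 0.010 means 7 N. The white pointer on it moves over a scale on the stop's top: yellow 0 to 6 mm, green 6 to 14 mm, red 14 to 18 mm. It springs back when the head is not held.
- pad_face (a point): Centre of the flat face of the orange sprung pad (60 wide, 21 high, 8 thick, its lower edge 4 above the bed), facing the jig's -x. It moves with the pad; at rest it is 26 in front of the blue block, on the bed's middle line, 14.5 above the bed. Axes as the jig's.
- tape_roll: Bystander: roll of tan masking tape lying flat, 96 across, 25 high. Origin: centre of its underside.
- spray_bottle: Bystander: green bottle, 60 across, 170 high, standing. Origin: centre of its underside.
- screwdriver: Bystander: screwdriver with yellow handle, 200 long, lying. Origin: under its middle.
- mallet: Bystander: hammer with wooden handle, 260 long, lying. Origin: under its middle.
- ferrule_jar: Bystander: pale jar with white lid, 60 across, 70 high, standing. Origin: centre of its underside.
- spare_grip: Bystander: black club grip, 250 long, up to 31 thick, lying. Origin: under its middle.
Not all that is in view belongs to the job. There is more than one size of the putter_head; the job needs the middle-sized.

How it is judged:
By the outcome, as a careful person would: the job done as asked, in the order asked, and still so for the second after the job is handed in, while the arm keeps its last pose, push and grip.
It also fails if it takes over 54 s, if anything falls off the work surface, if the arm or the gripper's body presses on something with over 40 N, if the wrist force passes 120 N, or if a joint passes its speed limit or range.

## Working session

There is one attempt and no reset: what is moved stays moved. The work goes in short steps, Python scripts to look and compute and a shell command to move; the robot and the scene stay as the last step left them, time stands still between calls to the robot, and variables do not carry over. Pictures are saved under pics/ and viewed, about 8 in all and at most 12, crops included, and the job is handed in when it is done.

```bash
mkdir -p pics
cat > h.py <<'E'
import numpy as np, cv2
from plant import robot
from scipy.spatial.transform import Rotation as R
def cam(n):
    i=robot.camera_info(n); p,d=robot.read_camera(n); return p,d,i
def K(i):
    f=200/np.tan(np.radians(i['vertical_fov'])/2)
    return np.array([[f,0,i['cx']],[0,f,i['cy']],[0,0,1.]]),np.array(i['D'],float)
def ray(i,uv):
    k,D=K(i); u=cv2.undistortPoints(np.array(uv,float).reshape(-1,1,2),k,D).reshape(-1,2)
    T=np.array(i['cam_to_world']); d=np.c_[u[:,0],-u[:,1],-np.ones(len(u))]@T[:3,:3].T
    return T[:3,3],d
def onz(i,uv,z):
    o,d=ray(i,uv); return o+d*((z-o[2])/d[:,2])[:,None]
def save(n,p): cv2.imwrite('pics/'+n,cv2.cvtColor(p,cv2.COLOR_RGB2BGR))
E
python3 - <<'E'
from h import *
import pickle
for n in('top','scene'):
    c=cam(n); pickle.dump(c,open(n+'.pkl','wb')); save(n+'.png',c[0]); print(n,c[2]['vertical_fov'],np.round(c[2]['cam_to_world'],3).tolist(),c[2]['D'])
print(robot.read_state())
E
```

```text
top 46.874421786960866 [[-0.032, 0.979, -0.204, 0.183], [-0.999, -0.031, 0.008, -0.018], [0.002, 0.204, 0.979, 1.854], [0.0, 0.0, 0.0, 1.0]] [-0.01636899  0.          0.          0.          0.        ]
scene 55.25766609638872 [[-0.234, -0.572, 0.786, 1.464], [0.972, -0.148, 0.182, 0.182], [0.012, 0.807, 0.59, 0.774], [0.0, 0.0, 0.0, 1.0]] [-0.09252745  0.          0.          0.          0.        ]
{'t': 0.1, 'q': array([-1.43238993e+00,  1.31055567e-01,  1.48914968e+00, -7.39506987e-06,
        1.52301093e+00, -8.54072331e-02]), 'dq': array([-0.00034434, -0.00245333, -0.00195535, -0.00129424,  0.00023061,
        0.00025226]), 'joint_torque': array([ 2.67557280e-04, -5.61340570e+01, -4.93094766e+01,  7.68810301e-02,
        2.90262583e-02, -5.74818000e-05]), 'tool_pos': array([ 0.13311893, -0.58455859,  0.23652166]), 'orientation': array([-3.12032921e+00, -3.50651646e-01,  7.91294286e-05]), 'force': array([ 0.18547197,  0.01455892, -0.01734055]), 'wrist_torque': array([ 0.01146302, -0.01468659, -0.01321582]), 'opening': 0.09296320835180576}
```

View pics/top.png

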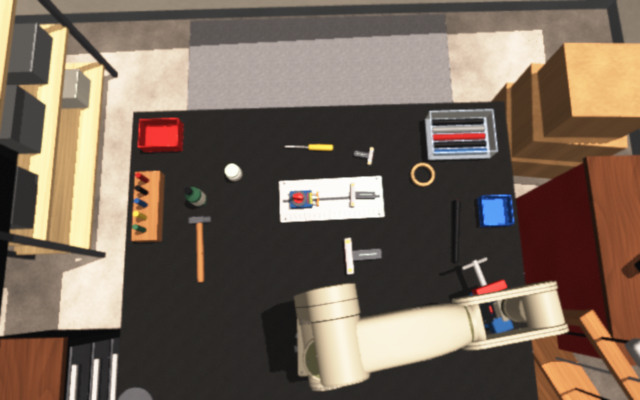

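View pics/scene.png

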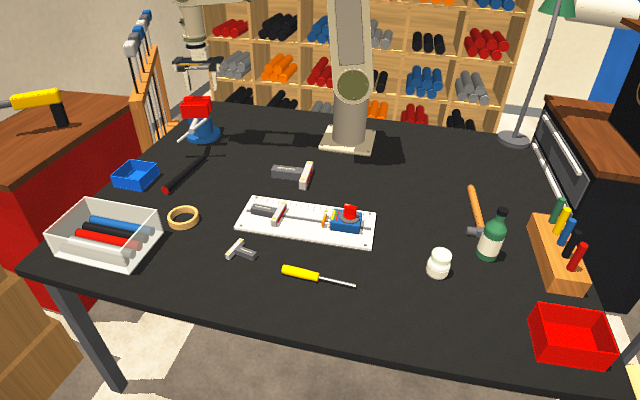

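The top view shows the jig around (331,199), stop, pad and red knob at (300,199), pressing direction to the image left. Putter-head candidates are: on the bed (365,195), a small one on the bench (365,155), a large one on the bench (362,255), and a T-shaped thing at the vice (478,270). By description it is the middle-sized one, on the bed at (365,195). I'll check it in a close crop and measure.

Run:
```python
from h import *
import pickle
p,d,i=pickle.load(open('top.pkl','rb'))
c=p[135:280,270:400]; save('crop1.png',cv2.resize(c,None,fx=4,fy=4,interpolation=cv2.INTER_CUBIC))
hsv=cv2.cvtColor(p,cv2.COLOR_RGB2HSV)
roi=np.zeros(p.shape[:2],np.uint8); roi[170:228,270:392]=1
g=((p.min(2)>120)*roi).astype(np.uint8)
g=cv2.morphologyEx(g,cv2.MORPH_CLOSE,np.ones((15,15)))
r=cv2.minAreaRect(max(cv2.findContours(g,0,2)[0],key=cv2.contourArea)); 
b=onz(i,cv2.boxPoints(r),.012); print('jig',b.round(3).tolist(),b.mean(0),[np.linalg.norm(b[k]-b[k-1]) for k in range(4)])
red=((hsv[...,0]<6)|(hsv[...,0]>174))&(hsv[...,1]>150)&(roi>0)
v,u=np.nonzero(red); print('red',onz(i,[[u.mean(),v.mean()]],.085),len(u))
for name,(x0,y0,x1,y1) in dict(small=(350,145,378,166),large=(335,232,388,280),bed=(345,180,384,210)).items():
    print(name)
    m=(hsv[y0:y1,x0:x1,2]>160); v,u=np.nonzero(m); print(u.min()+x0,u.max()+x0,v.min()+y0,v.max()+y0)
```

```text
jig [[0.653, 0.18, 0.012], [0.663, -0.252, 0.012], [0.487, -0.252, 0.012], [0.478, 0.172, 0.012]] [ 0.57029595 -0.03807626  0.012     ] [np.float64(0.17510781641003387), np.float64(0.43225341844953274), np.float64(0.17565346656129857), np.float64(0.4241337069427124)]
red [[0.56213425 0.09297468 0.085     ]] 76
small
357 373 147 164
large
345 376 238 273
bed
345 383 180 209
```

View pics/crop1.png

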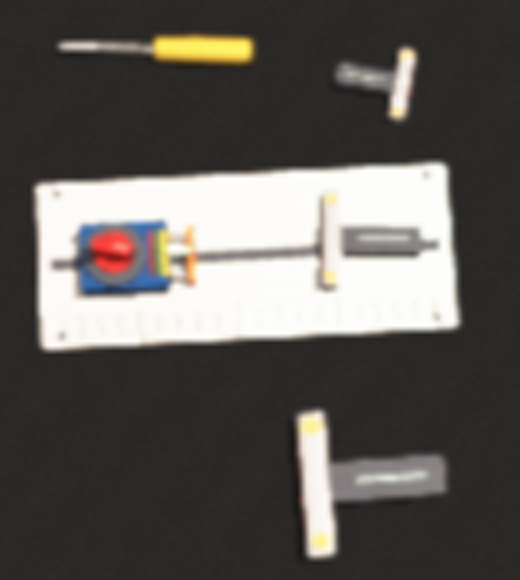

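The crop shows the bed head with face bar about 100 mm at (327,240 in the crop), sized between the small one (403,85) and the large one (315,485). So the bed head is the one. Next I move above the jig for a close wrist look.

```bash
python3 -m pendant '[{"translation":[34,-34,-6],"twist":[0,0,0],"grip":1},{"translation":[34,-34,-6],"twist":[0,0,0],"grip":1},{"translation":[34,-34,-6],"twist":[0,0,0],"grip":1},{"translation":[34,-34,-6],"twist":[0,0,0],"grip":1},{"translation":[34,-34,-6],"twist":[0,0,0],"grip":1},{"translation":[34,-34,-6],"twist":[0,0,0],"grip":1},{"translation":[34,-34,-6],"twist":[0,0,0],"grip":1},{"translation":[34,-34,-6],"twist":[0,0,0],"grip":1},{"translation":[34,-34,-6],"twist":[0,0,0],"grip":1},{"translation":[34,-34,-6],"twist":[0,0,0],"grip":1}]'
```

```text
t: 1.1
tool_pos: [0.3922, -0.1662, 0.2927]
orientation: [-3.111, -0.332, 0.004]
force: [0.2, -1.1, 0.0]
opening: 0.0932
```

```bash
python3 -m pendant '[{"translation":[34,-21,-2],"twist":[0,0,-0.15],"grip":1},{"translation":[37,-16,-2],"twist":[0,0,-0.15],"grip":1},{"translation":[39,-10,-2],"twist":[0,0,-0.15],"grip":1},{"translation":[40,-5,0],"twist":[0,0,-0.15],"grip":1},{"translation":[40,1,0],"twist":[0,0,-0.15],"grip":1},{"translation":[39,7,0],"twist":[0,0,-0.15],"grip":1},{"translation":[0,0,0],"twist":[0,0,-0.15],"grip":1},{"translation":[0,0,0],"twist":[0,0,-0.15],"grip":1},{"translation":[0,0,0],"twist":[0,0,-0.15],"grip":1},{"translation":[0,0,0],"twist":[0,0,0],"grip":1}]'
python3 - <<'E'
from h import *
import pickle
s=robot.read_state(); print(s['tool_pos'],s['q'],R.from_rotvec(s['orientation']).as_matrix().round(3).tolist())
c=cam('wrist'); pickle.dump(c,open('w1.pkl','wb')); save('w1.png',c[0]); print(np.round(c[2]['cam_to_world'],3).tolist(),c[2]['vertical_fov'])
E
```

```text
t: 2.1
tool_pos: [0.5697, 0.02, 0.2958]
orientation: [-2.207, -2.212, -0.004]
force: [-0.3, -0.2, -0.4]
opening: 0.0929
[0.56965711 0.02002935 0.2957659 ] [-0.0629796   0.04139429  1.47696848  0.01297098  1.63402994 -0.06452254] [[-0.002, 1.0, -0.01], [1.0, 0.002, 0.014], [0.014, -0.01, -1.0]]
[[1.0, -0.005, 0.01, 0.572], [0.002, 0.965, 0.263, 0.094], [-0.011, -0.263, 0.965, 0.444], [0.0, 0.0, 0.0, 1.0]] 61.56977637609122
```

View pics/w1.png

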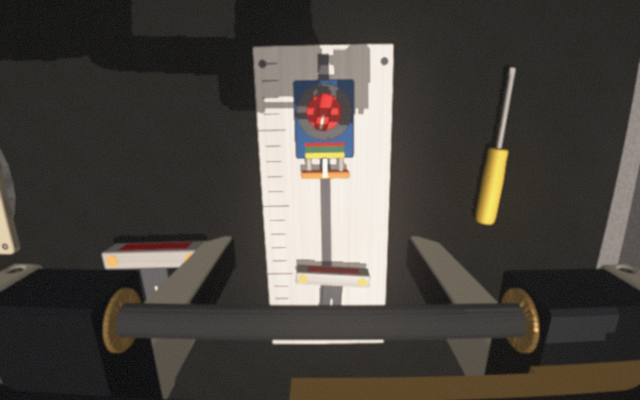

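The wrist view shows the jig with the stop at (325,125), red knob (322,110), pad (325,174) and the head's face bar (333,275). The hand hides the spine. Measuring by depth points and colour.

```bash
cat >> h.py <<'E'
def cloud(c):
    p,d,i=c; v,u=np.mgrid[0:400,0:640]; o,r=ray(i,np.c_[u.ravel(),v.ravel()])
    k=-(r@np.array(i['cam_to_world'])[:3,2]); P=o+r*(d.ravel()/k)[:,None]; P[d.ravel()==0]=np.nan
    return P.reshape(400,640,3)
def rect(Q):
    c,s,a=cv2.minAreaRect((Q[:,:2]*1000).astype(np.float32)); return np.round(c,1),np.round(s,1),round(a,2)
def pca(Q):
    m=Q[:,:2].mean(0); w,V=np.linalg.eigh(np.cov((Q[:,:2]-m).T)); return m,np.arctan2(V[1,1],V[0,1])
def clean(m,n=3): return cv2.morphologyEx(m.astype(np.uint8),cv2.MORPH_OPEN,np.ones((n,n)))>0
E
python3 - <<'E'
from h import *
import pickle
c=pickle.load(open('w1.pkl','rb')); P=cloud(c); p=c[0]; hsv=cv2.cvtColor(p,cv2.COLOR_RGB2HSV); H,S,V=[hsv[...,k].astype(int) for k in range(3)]
Z=P[...,2]
red=((H<6)|(H>174))&(S>150); reg=np.zeros((400,640),bool); reg[30:150,270:380]=1
top=clean(red&reg&(Z>.083),2); Q=P[top]; print('knob n',len(Q),'z',np.nanmedian(Q[:,2]),Q[:,2].max(),rect(Q),pca(Q)[1])
blue=(H>100)&(H<125)&(S>120)&reg; print('blue z',np.nanpercentile(Z[blue],[10,50,90]))
Q=P[clean(blue&(abs(Z-.046)<.006))]; print('block',rect(Q))
reg[:]=0; reg[155:190,280:370]=1
org=clean(reg&(H>6)&(H<18)&(S>150),2); v,u=np.nonzero(org); print('orange',u.min(),u.max(),v.min(),v.max(),np.nanpercentile(Z[org],[5,50,95])); print(rect(P[org]))
# bed edges
L=[];Rr=[]
for y in range(60,225,3):
    row=V[y]>75
    k=np.nonzero((S[y]<60)&(Z[y]>.004)&(Z[y]<.03)&(np.arange(640)>240)&(np.arange(640)<400))[0]
    if len(k): L.append([k.min()-.5,y]);Rr.append([k.max()+.5,y])
for E in(L,Rr):
    W=onz(c[2],E,.012); f=np.polyfit(W[:,1],W[:,0],1); r=W[:,0]-np.polyval(f,W[:,1]); ok=abs(r)<.003; f=np.polyfit(W[ok,1],W[ok,0],1); print('edge x=a*y+b',f,ok.sum(),len(ok))
E=[]
for y in range(185,262,3):
    k=np.nonzero(V[y,300:350]<130)[0]+300
    if len(k): E.append([k.mean(),y])
W=onz(c[2],E,.012); print('slot',np.polyfit(W[:,1],W[:,0],1),len(W))
v=np.nonzero((Z[:,310]>.006))[0]; print('far end y',onz(c[2],[[300,v[0]],[350,np.nonzero((Z[:,350]>.006))[0][0]]],.012))
E
```

```text
knob n 412 z 0.08955091749259095 0.09198310016014788 (array([572.1,  91.8]), array([35.6, 14.6]), 77.71) 1.3527598092333244
blue z [0.04481207 0.04587391 0.04695368]
block (array([570.2,  87.7]), array([64. , 75.9]), 1.86)
orange 304 348 172 176 [0.03572486 0.03698337 0.03834871]
(array([nan, nan]), array([nan,  0.]), nan)
edge x=a*y+b [-0.01971683  0.48785508] 55 55
edge x=a*y+b [-0.02508003  0.65763197] 55 55
slot [-2.62135667  0.28746953] 1
far end y [[0.54201113 0.16996791 0.012     ]
 [0.60190428 0.1711658  0.012     ]]<stdin>:23: RankWarning: Polyfit may be poorly conditioned
```

Run:
```python
from h import *
import pickle
c=pickle.load(open('w1.pkl','rb')); P=cloud(c); s=robot.read_state()
M=R.from_rotvec(s['orientation']).as_matrix(); T=(P-s['tool_pos'])@M*1000
for sgn in(1,-1):
    m=(T[...,2]>-20)&(T[...,2]<30)&(sgn*T[...,1]>30)&(abs(T[...,1])<80)
    Q=T[m]; print(len(Q),np.percentile(Q,[1,50,99],axis=0).round(1).tolist()); 
    for z in(0,10,15):
        q=Q[abs(Q[:,2]-z)<2]; print(z,len(q),q.min(0).round(1),q.max(0).round(1))
    v,u=np.nonzero(m); print(u.min(),u.max(),v.min(),v.max())
```

```text
1747 [[-7.1, 46.5, -19.7], [8.7, 48.6, -5.0], [10.0, 61.3, 17.8]]
0 178 [-7.6 46.3 -2. ] [ 9.8 61.2  2. ]
10 139 [-7.5 46.8  8. ] [ 9.9 60.5 11.9]
15 109 [-7.5 46.9 13.1] [ 9.9 56.7 17. ]
406 465 237 303
1780 [[-7.6, -60.3, -19.8], [8.0, -47.4, -4.6], [9.4, -45.5, 18.0]]
0 173 [ -8.1 -60.1  -2. ] [  9.4 -45.4   2. ]
10 138 [ -7.8 -59.6   8. ] [  9.4 -45.4  12. ]
15 111 [ -8.9 -56.4  13. ] [  9.2 -45.2  17. ]
177 236 237 303
```

```bash
python3 -m pendant '[{"translation":[18,0,25],"twist":[-0.01,-0.014,0],"grip":1},{"translation":[18,0,25],"twist":[0,0,0.11],"grip":1},{"translation":[18,3,25],"twist":[0,0,0.11],"grip":1},{"translation":[16,4,25],"twist":[0,0,0],"grip":1},{"translation":[0,0,25],"twist":[0,0,0],"grip":1},{"translation":[0,0,20],"twist":[0,0,0],"grip":1},{"translation":[0,0,0],"twist":[0,0,0],"grip":0.1},{"translation":[0,0,0],"twist":[0,0,0],"grip":0.1},{"translation":[0,0,0],"twist":[0,0,0],"grip":0.1},{"translation":[0,0,0],"twist":[0,0,0],"grip":0.1}]' 3
cat > knob.py <<'E'
from h import *
import pickle,sys
s=robot.read_state(); c=cam('wrist'); pickle.dump(c,open(sys.argv[1]+'.pkl','wb')); save(sys.argv[1]+'.png',c[0])
P=cloud(c); M=R.from_rotvec(s['orientation']).as_matrix(); T=(P-s['tool_pos'])@M*1000
print('tcp',s['tool_pos'],M.round(4).tolist(),'open',s['opening'],'F',s['force'])
hsv=cv2.cvtColor(c[0],cv2.COLOR_RGB2HSV); H,S,V=[hsv[...,k].astype(int) for k in range(3)]
red=((H<6)|(H>174))&(S>130)
m=clean(red&(abs(P[...,2]-.0895)<.005)&(abs(T[...,0])<60)&(abs(T[...,1])<50),2)
q=T[m]; v,u=np.nonzero(m); print('knob',len(q),'tool mm',rect(q),pca(q),'px',u.min(),u.max(),v.min(),v.max(),'yaw',pca(P[m])[1],rect(P[m]))
for sg in(1,-1):
    m=(T[...,2]>-5)&(T[...,2]<18)&(sg*T[...,1]>15)&(abs(T[...,1])<80)&(abs(T[...,0])<14)&(S<80); q=T[m]
    if len(q): print('finger',len(q),np.percentile(q,[.5,50,99.5],axis=0).round(1).tolist())
E
python3 knob.py w2
```

```text
t: 3.15
tool_pos: [0.5841, 0.0884, 0.1497]
orientation: [2.503, 1.891, 0.005]
force: [-0.7, 0.6, 0.3]
opening: 0.0658
tcp [0.58407979 0.08841132 0.14967255] [[0.2729, 0.962, 0.0055], [0.962, -0.2729, -0.0016], [-0.0, 0.0057, -1.0]] open 0.06580791281977058 F [-0.70884876  0.5645587   0.27375739]
knob 1027 tool mm (array([ -9295.9, -11746.5]), array([ 9488.4, 57438.1]), 78.52) (array([nan, nan]), np.float64(nan)) px 287 311 196 251 yaw nan (array([568.1,  82.8]), array([57.4,  9.8]), 72.15)
finger 779 [[-7.5, 33.1, -5.0], [8.8, 35.8, 4.8], [9.8, 47.3, 17.6]]
finger 765 [[-7.7, -46.4, -4.9], [8.8, -34.7, 4.6], [9.7, -32.1, 17.6]]
```

View pics/w2.png

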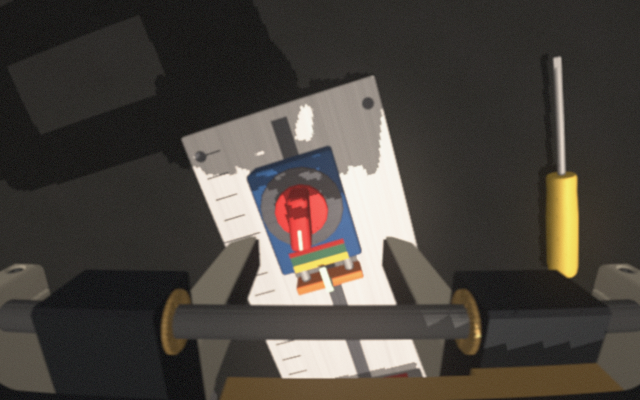

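The wrist view shows the knob bar at (300,222), nearly parallel to the tool's x, with the fingers to either side; the tool sits about 13 mm off sideways. Fixing the NaN filter and measuring.

```bash
sed -i 's/&(S<80); q=T\[m\]/\&(S<80); q=T[m]/; s/(abs(T\[...,0\])<60)/(abs(T[...,0])<60)\&np.isfinite(T[...,0])/' knob.py
sed -i "s/^s=robot.read_state(); c=.*/s=robot.read_state(); c=cam('wrist') if len(sys.argv)<3 else pickle.load(open(sys.argv[1]+'.pkl','rb'))\nif len(sys.argv)<3: pickle.dump(c,open(sys.argv[1]+'.pkl','wb')); save(sys.argv[1]+'.png',c[0])/" knob.py
sed -i 's/^m=clean(red.*/m=red\&np.isfinite(T[...,0])\&(abs(P[...,2]-.0895)<.005)\&(abs(T[...,0])<60)\&(abs(T[...,1])<50)/' knob.py
python3 knob.py w2 old
python3 - <<'E'
from h import *
import pickle
c=pickle.load(open('w2.pkl','rb'));P=cloud(c);print(P[192:256:6,299].round(4).tolist()); print(c[1][192:256:6,299])
# rim of the knob base plate and red ring via pixels on z=.052 plane
hsv=cv2.cvtColor(c[0],cv2.COLOR_RGB2HSV);H,S,V=[hsv[...,k].astype(int) for k in range(3)]
red=(((H<6)|(H>174))&(S>130)); red[:170]=0; red[260:]=0; red[:,:240]=0; red[:,345:]=0
for y in range(180,256,5): k=np.nonzero(red[y])[0]; print(y,k.min() if len(k) else 0,k.max() if len(k) else 0,end=' | ')
E
```

```text
tcp [0.58426269 0.08843178 0.14990627] [[0.2728, 0.962, 0.006], [0.9621, -0.2728, -0.0015], [0.0002, 0.0061, -1.0]] open 0.06162104629225272 F [-0.61594883 -0.28427565 -0.11364178]
knob 1028 tool mm (array([   688.4, -14393. ]), array([14062.1, 37453.9]), 85.52) (array([  3.03425898, -14.22164682]), np.float64(3.0541459458418787)) px 286 310 195 250 yaw 1.3817908971959394 (array([571. ,  92.9]), array([37.5, 14.1]), 78.61)
finger 786 [[-7.6, 32.9, -4.8], [8.7, 35.6, 4.9], [9.7, 47.2, 17.6]]
finger 768 [[-7.8, -46.6, -4.8], [8.7, -35.0, 4.8], [9.6, -32.3, 17.8]]
[[0.5761, 0.1108, 0.0768], [0.5765, 0.1097, 0.0885], [0.5754, 0.1062, 0.0895], [0.5742, 0.1021, 0.0887], [0.5731, 0.0984, 0.0897], [0.5719, 0.0944, 0.0895], [0.5706, 0.0903, 0.0892], [0.5698, 0.087, 0.0915], [0.5683, 0.0824, 0.0899], [0.5672, 0.0787, 0.091], [0.5576, 0.0558, 0.0469]]
[0.2272062  0.21628079 0.21629816 0.21822979 0.21838398 0.21968408
 0.22119743 0.2199365  0.22275762 0.22281606 0.27195272]
180 0 0 | 185 296 306 | 190 285 317 | 195 280 322 | 200 277 324 | 205 275 326 | 210 275 327 | 215 276 326 | 220 277 325 | 225 280 322 | 230 285 317 | 235 290 310 | 240 291 342 | 245 291 334 | 250 294 316 | 255 290 299 |
```

```bash
python3 -m pendant '[{"translation":[0,-7,0],"twist":[0.006,0,0],"grip":0.1},{"translation":[0,-7,0],"twist":[0,0,0],"grip":0.1},{"translation":[0,0,0],"twist":[0,0,-0.078],"grip":0.1},{"translation":[0,0,15],"twist":[0,0,0],"grip":0.1},{"translation":[0,0,15],"twist":[0,0,0],"grip":0.1},{"translation":[0,0,5],"twist":[0,0,0],"grip":0.1},{"translation":[0,0,0],"twist":[0,0,0],"grip":0.1},{"translation":[0,0,0],"twist":[0,0,0],"grip":0.1},{"translation":[0,0,0],"twist":[0,0,0],"grip":0.1},{"translation":[0,0,0],"twist":[0,0,0],"grip":0.1}]' 3
python3 knob.py w3
```

```text
t: 4.2
tool_pos: [0.5692, 0.0928, 0.1134]
orientation: [2.435, 1.984, 0.002]
force: [0.0, -0.2, 0.5]
opening: 0.0513
tcp [0.56922362 0.09284373 0.11341348] [[0.2021, 0.9794, 0.0015], [0.9794, -0.2021, 0.0005], [0.0008, 0.0014, -1.0]] open 0.05126105613272236 F [ 0.00990628 -0.15249689  0.47786009]
knob 1423 tool mm (array([ 299.2, 1833.4]), array([37854.2, 13568.3]), 0.39) (array([2.81256855, 1.67703476]), np.float64(-3.1364909730751505)) px 311 335 213 277 yaw 1.362109815791286 (array([571.1,  92.8]), array([37.9, 13.6]), 77.94)
finger 688 [[-7.1, 25.9, -5.0], [8.9, 29.9, 4.6], [9.7, 40.3, 17.7]]
finger 723 [[-7.7, -39.4, -4.9], [8.8, -28.5, 4.4], [9.7, -25.0, 17.8]]
```

```bash
python3 -m pendant '[{"translation":[-0.4,1.4,0],"twist":[0,0,0.005],"grip":0.1},{"translation":[0,0,15],"twist":[0,0,0],"grip":0.1},{"translation":[0,0,12],"twist":[0,0,0],"grip":0.1},{"translation":[0,0,2],"twist":[0,0,0],"grip":0},{"translation":[0,0,0],"twist":[0,0,0],"grip":-0.3},{"translation":[0,0,0],"twist":[0,0,0],"grip":-0.5},{"translation":[0,0,0],"twist":[0,0,0],"grip":-0.65},{"translation":[0,0,0],"twist":[0,0,0],"grip":-0.65},{"translation":[0,0,0],"twist":[0,0,0],"grip":-0.65},{"translation":[0,0,0],"twist":[0,0,0],"grip":-0.65}]' 3
python3 knob.py w4
```

```text
t: 5.25
tool_pos: [0.5713, 0.0921, 0.0826]
orientation: [2.44, 1.976, 0.004]
force: [-0.6, 0.2, 0.3]
opening: 0.0164
tcp [0.57134048 0.09212377 0.08262863] [[0.2077, 0.9782, 0.0029], [0.9782, -0.2078, 0.0007], [0.0013, 0.0027, -1.0]] open 0.016427257794669 F [-0.58729576  0.21918157  0.33730609]
knob 1917 tool mm (array([2298.8,  373.3]), array([16454.2, 34886.2]), 89.27) (array([ 4.36932556, -0.4830622 ]), np.float64(3.1358943387423626)) px 303 338 233 303 yaw 1.3671056373331485 (array([572.2,  94.3]), array([34.9, 16.5]), 78.74)
finger 257 [[8.2, 15.1, -5.0], [9.1, 18.7, 3.0], [9.7, 23.1, 14.6]]
finger 217 [[8.3, -22.4, -4.9], [9.1, -18.4, 3.0], [9.7, -15.0, 14.8]]
```

```bash
python3 -m pendant '[{"translation":[0,0,0],"twist":[0,0,0],"grip":-0.72},{"translation":[0,0,0],"twist":[0,0,0],"grip":-0.8},{"translation":[0,0,0],"twist":[0,0,0],"grip":-0.9},{"translation":[0,0,0],"twist":[0,0,0],"grip":-1},{"translation":[0,0,0],"twist":[0,0,0],"grip":-1},{"translation":[0,0,0],"twist":[0,0,0],"grip":-1},{"translation":[0,0,0],"twist":[0,0,0],"grip":-1},{"translation":[0,0,0],"twist":[0,0,0],"grip":-1},{"translation":[0,0,0],"twist":[0,0,0],"grip":-1},{"translation":[0,0,0],"twist":[0,0,0],"grip":-1}]' 3
python3 knob.py w5
```

```text
t: 6.3
tool_pos: [0.5705, 0.0923, 0.0826]
orientation: [2.441, 1.978, 0.002]
force: [-0.4, 0.0, 0.2]
opening: 0.0142
tcp [0.57046977 0.09230746 0.08263371] [[0.2075, 0.9782, 0.0011], [0.9782, -0.2075, 0.0009], [0.0011, 0.0009, -1.0]] open 0.014248489770585033 F [-0.40358729  0.03110305  0.16666816]
knob 1947 tool mm (array([2172.5,  407.6]), array([14528.9, 34829.2]), 89.77) (array([4.24693531, 0.40472854]), np.float64(3.1364471812669645)) px 305 336 233 303 yaw 1.3668672494444787 (array([571.3,  94.3]), array([34.8, 14.5]), 78.24)
finger 208 [[8.4, 15.1, -5.0], [9.1, 18.2, 2.7], [9.7, 22.1, 13.9]]
finger 179 [[8.5, -21.3, -4.9], [9.1, -17.9, 2.5], [9.7, -15.1, 13.2]]
```

```bash
python3 -m pendant '[{"translation":[0,0,0],"twist":[0,0,0],"grip":-1},{"translation":[0,0,0],"twist":[0,0,0.06],"grip":-1},{"translation":[0,0,0],"twist":[0,0,0.06],"grip":-1},{"translation":[0,0,0],"twist":[0,0,0.06],"grip":-1},{"translation":[0,0,0],"twist":[0,0,0.06],"grip":-1},{"translation":[0,0,0],"twist":[0,0,0.06],"grip":-1},{"translation":[0,0,0],"twist":[0,0,0.06],"grip":-1},{"translation":[0,0,0],"twist":[0,0,0.06],"grip":-1},{"translation":[0,0,0],"twist":[0,0,0.06],"grip":-1},{"translation":[0,0,0],"twist":[0,0,0],"grip":-1}]' 15
python3 - <<'E'
from h import *
s=robot.read_state();M=R.from_rotvec(s['orientation']).as_matrix();print(s['tool_pos'],np.arctan2(M[1,0],M[0,0]),M[:,2],s['wrist_torque'],s['force'],s['q'])
E
```

```text
t: 7.35
tool_pos: [0.5704, 0.0924, 0.0827]
orientation: [-2.853, -1.314, -0.002]
force: [-1.2, 0.4, -0.2]
opening: 0.014
[0.57043844 0.09235415 0.08266218] 0.8629337221370603 [ 1.05904774e-03  8.51900392e-04 -9.99999076e-01] [-0.03827709  0.12849193 -0.02586934] [-1.24205945  0.37965569 -0.20523782] [7.13069224e-02 1.96711510e-01 1.70639216e+00 8.19409301e-04
 1.23737204e+00 7.78901950e-01]
```

```bash
python3 -m pendant '[{"translation":[0,0,0],"twist":[0,0,0.07],"grip":-1},{"translation":[0,0,0],"twist":[0,0,0.07],"grip":-1},{"translation":[0,0,0],"twist":[0,0,0.07],"grip":-1},{"translation":[0,0,0],"twist":[0,0,0.07],"grip":-1},{"translation":[0,0,0],"twist":[0,0,0.07],"grip":-1},{"translation":[0,0,0],"twist":[0,0,0.07],"grip":-1},{"translation":[0,0,0],"twist":[0,0,0.07],"grip":-1},{"translation":[0,0,0],"twist":[0,0,0.07],"grip":-1},{"translation":[0,0,0],"twist":[0,0,0.05],"grip":-1},{"translation":[0,0,0],"twist":[0,0,0],"grip":-1}]' 20
cat > st.py <<'E'
from h import *
s=robot.read_state();M=R.from_rotvec(s['orientation']).as_matrix();print(s['tool_pos'],'yaw',np.arctan2(M[1,0],M[0,0]),'z',M[:,2].round(4),'tq',s['wrist_torque'].round(3),'F',s['force'].round(2),'op',s['opening'],'q6',s['q'][5],s['t'])
E
python3 st.py
```

```text
t: 8.35
tool_pos: [0.5704, 0.0924, 0.0827]
orientation: [-3.117, -0.39, -0.002]
force: [-2.0, -0.3, 0.4]
opening: 0.014
[0.57037799 0.09239166 0.08268258] yaw 0.24869416389657956 z [ 1.e-03  7.e-04 -1.e+00] tq [-0.006  0.18   0.006] F [-2.04 -0.26  0.45] op 0.013999662962509488 q6 1.393359408704521 8.35
```

```bash
python3 -m pendant '[{"translation":[0,0,0],"twist":[0,0,0.025],"grip":-1},{"translation":[0,0,0],"twist":[0,0,0.025],"grip":-1},{"translation":[0,0,0],"twist":[0,0,0.025],"grip":-1},{"translation":[0,0,0],"twist":[0,0,0.025],"grip":-1},{"translation":[0,0,0],"twist":[0,0,0.025],"grip":-1},{"translation":[0,0,0],"twist":[0,0,0.025],"grip":-1},{"translation":[0,0,0],"twist":[0,0,0.025],"grip":-1},{"translation":[0,0,0],"twist":[0,0,0.025],"grip":-1},{"translation":[0,0,0],"twist":[0,0,0.025],"grip":-1},{"translation":[0,0,0],"twist":[0,0,0.025],"grip":-1}]' 20
python3 st.py
```

```text
t: 9.35
tool_pos: [0.5708, 0.0925, 0.0827]
orientation: [-3.141, 0.022, -0.003]
force: [-0.5, 0.7, 0.3]
opening: 0.0164
[0.57077148 0.09246733 0.08267937] yaw -0.013762130937419648 z [ 1.9e-03  3.0e-04 -1.0e+00] tq [0.029 0.219 0.615] F [-0.51  0.7   0.33] op 0.016422461439752067 q6 1.656387817311815 9.35
```

The knob is at its hard stop: torque is 0.6 N m and the jaws are starting to spread. I'll unwind, release, rise and look.

```bash
python3 -m pendant '[{"translation":[0,0,0],"twist":[0,0,-0.1],"grip":-1},{"translation":[0,0,0],"twist":[0,0,-0.1],"grip":-1},{"translation":[0,0,0],"twist":[0,0,0],"grip":0},{"translation":[0,0,0],"twist":[0,0,0],"grip":0.1},{"translation":[0,0,0],"twist":[0,0,0],"grip":0.1},{"translation":[0,0,0],"twist":[0,0,0],"grip":0.1},{"translation":[0,0,-20],"twist":[0,0,0],"grip":0.1},{"translation":[0,0,-40],"twist":[0,0,0],"grip":0.1},{"translation":[0,0,-45],"twist":[0,0,0],"grip":0.1},{"translation":[0,0,-45],"twist":[0,0,0],"grip":0.1}]' 
python3 knob.py w6
```

```text
t: 10.35
tool_pos: [0.5651, 0.0916, 0.2274]
orientation: [-3.129, -0.269, 0.024]
force: [-0.4, -0.3, 0.1]
opening: 0.0513
tcp [0.56506109 0.09159841 0.22743312] [[0.9852, 0.1705, -0.0155], [0.1705, -0.9854, -0.0005], [-0.0153, -0.0022, -0.9999]] open 0.0513005257071304 F [-0.35449275 -0.28136864  0.13192661]
knob 593 tool mm (array([8552.6,  573.1]), array([13897.5, 37498.5]), 87.23) (array([10.53586423,  0.53828747]), np.float64(3.1070629505973577)) px 313 329 164 206 yaw -2.9357488732382993 (array([571.4,  92.4]), array([37.5, 13.9]), 12.57)
finger 720 [[-7.2, 25.6, -4.8], [9.3, 29.1, 4.4], [10.2, 40.2, 17.7]]
finger 714 [[-7.0, -39.6, -4.9], [9.3, -28.8, 4.7], [10.1, -25.3, 17.6]]
```

```bash
python3 -m pendant '[{"translation":[-5,30,-6],"twist":[0,0,-0.142],"grip":0.1},{"translation":[-9,29,-6],"twist":[0,0,-0.142],"grip":0.1},{"translation":[-13,27,-6],"twist":[0,0,-0.142],"grip":0.1},{"translation":[-17,25,-6],"twist":[0,0,-0.142],"grip":0.1},{"translation":[-20,22,-6],"twist":[0,0,-0.142],"grip":0.1},{"translation":[-23,19,-6],"twist":[0,0,-0.142],"grip":0.1},{"translation":[-26,16,-6],"twist":[0,0,-0.142],"grip":0.1},{"translation":[-28,12,-6],"twist":[0,0,-0.142],"grip":0.1},{"translation":[-29,8,-6],"twist":[0,0,-0.142],"grip":0.1},{"translation":[-30,4,-6],"twist":[0,0,-0.142],"grip":0.1}]' 
python3 st.py
python3 - <<'E'
from h import *
import pickle
c=cam('wrist'); pickle.dump(c,open('w7.pkl','wb')); save('w7.png',c[0])
E
```

```text
t: 11.4
tool_pos: [0.5779, -0.2172, 0.3043]
orientation: [2.141, 2.291, 0.01]
force: [0.3, 0.9, -0.1]
opening: 0.0511
[ 0.57789428 -0.21715692  0.30429333] yaw 1.638416595559513 z [ 8.8e-03  9.0e-04 -1.0e+00] tq [ 0.018 -0.102  0.016] F [ 0.25  0.88 -0.11] op 0.05114965582180344 q6 -0.5124306138507905 11.4
```

View pics/w7.png

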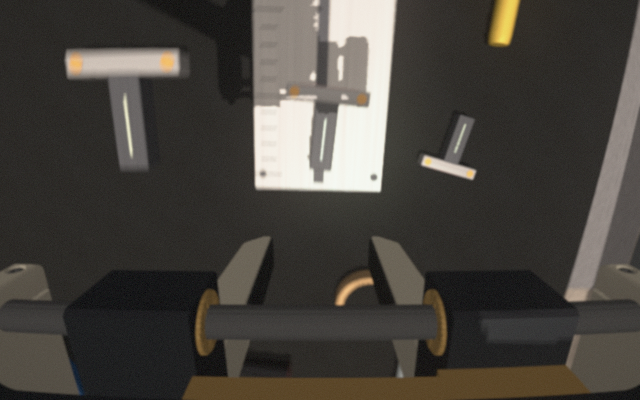

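The view shows the middle-sized head on the bed, bar at (328,95), spine to (320,178). The big head (125,110) and small one (450,145) lie off the bed. Measuring the head top and the bed edges.

```bash
cat > head.py <<'E'
from h import *
import pickle,sys
c=pickle.load(open(sys.argv[1]+'.pkl','rb')); P=cloud(c); Z=P[...,2]; ok=np.isfinite(Z)
reg=(P[...,0]>.49)&(P[...,0]<.655)&(P[...,1]<.05)&(P[...,1]>-.26)
m=clean(ok&reg&(Z>.030)&(Z<.045),2); Q=P[m]; print('n',len(Q),'z',np.percentile(Q[:,2],[5,50,95]))
n,lab,stt,_=cv2.connectedComponentsWithStats(m.astype(np.uint8)); k=1+np.argmax(stt[1:,4]); m=lab==k; Q=P[m]; print(stt[k])
r=cv2.minAreaRect((Q[:,:2]*1000).astype(np.float32)); print('rect whole',r)   # 100x100
# width profile along guess axis
th=1.57
for it in range(3):
    e=np.array([np.cos(th),np.sin(th)]); l=np.array([-e[1],e[0]]); a=Q[:,:2]@e; b=Q[:,:2]@l; f=a.max()
    sp=(a<f-.025)&(a>a.min()+.004); bins=np.arange(a.min()+.004,f-.025,.003)
    mid=[];x=[]
    for t in bins:
        k=(a>=t)&(a<t+.003)
        if k.sum()>4: mid.append((b[k].min()+b[k].max())/2);x.append(t+.0015)
    g=np.polyfit(x,mid,1); th+=np.arctan(g[0])
e=np.array([np.cos(th),np.sin(th)]); l=np.array([-e[1],e[0]]); a=Q[:,:2]@e; b=Q[:,:2]@l
front=np.percentile(a,99.5); bm=np.median([mid]); k=a<front-.025
print('yaw spine',th,'len',a.max()-a.min(),'spine width',np.percentile(b[k],99)-np.percentile(b[k],1),'bar',b.max()-b.min(),'barmid-spinemid',(b.max()+b.min())/2-(np.percentile(b[k],99)+np.percentile(b[k],1))/2)
bar=Q[a>front-.014]; print('yaw from bar',pca(bar)[1]-np.pi/2)
bm=(np.percentile(b[k],99)+np.percentile(b[k],1))/2
print('face centre',e*front+l*bm,'origin',e*(front-.05)+l*bm,'back',e*a.min()+l*bm)
bed=ok&(Z>.006)&(Z<.02)
E_=[]
for y in range(105,185,4):
    k=np.nonzero(bed[y]&(np.arange(640)>240)&(np.arange(640)<400))[0]; E_.append([k.min()-.5,k.max()+.5,y])
E_=np.array(E_)
for j in(0,1):
    W=onz(c[2],E_[:,[j,2]],.012); print('edge',np.polyfit(W[:,1],W[:,0],1))
W=onz(c[2],[[x,np.nonzero(bed[:,x])[0].max()+.5] for x in range(265,375,5)],.012); print('end',np.polyfit(W[:,0],W[:,1],1),W.mean(0))
E
python3 head.py w7
```

```text
n 2900 z [nan nan nan]
[ 287   82   86   89 2900]
rect whole ((582.1156616210938, -171.01441955566406), (104.86573791503906, 103.83831024169922), 83.96182250976562)Traceback (most recent call last):
  File "head.py", line 12, in <module>
    sp=(a<f-.025)&(a>a.min()+.004); bins=np.arange(a.min()+.004,f-.025,.003)
                                         ~~~~~~~~~^^^^^^^^^^^^^^^^^^^^^^^^^^
ValueError: arange: cannot compute length
```

```bash
sed -i 's/m=lab==k; Q=P\[m\]/m=(lab==k)\&ok; Q=P[m]/; s/^m=clean(\(.*\),2); Q/m=clean(\1,2)\&ok; Q/' head.py; python3 head.py w7
```

```text
n 2884 z [0.01396749 0.03784132 0.03930261]
[ 287   82   86   89 2884]
rect whole ((583.8883666992188, -170.82415771484375), (104.88394165039062, 104.6121597290039), 86.35484313964844)
yaw spine 1.5225116904346734 len 0.1049000043783822 spine width 0.029002373574151696 bar 0.10485055443412472 barmid-spinemid -0.0011371218811340178
yaw from bar 1.520447143264557
face centre [ 0.58589804 -0.11893825] origin [ 0.58348475 -0.16887997] back [ 0.58085234 -0.22335605]
edge [-0.02117218  0.48813224]
edge [-0.01700782  0.65866638]
end [ 0.51680727 -0.66837003] [ 0.58525287 -0.36590709  0.012     ]
```

```bash
python3 -m pendant '[{"translation":[0,0,20],"twist":[0.009,0,0.117],"grip":0.6},{"translation":[9,1,30],"twist":[0,0,0],"grip":0.6},{"translation":[9,1,30],"twist":[0,0,0],"grip":0.6},{"translation":[9,1,30],"twist":[0,0,0],"grip":0.6},{"translation":[0,0,30],"twist":[0,0,0],"grip":0.6},{"translation":[0,0,30],"twist":[0,0,0],"grip":0.6},{"translation":[0,0,20],"twist":[0,0,0],"grip":0.6},{"translation":[0,0,10],"twist":[0,0,0],"grip":0.6},{"translation":[0,0,0],"twist":[0,0,0],"grip":0.6},{"translation":[0,0,0],"twist":[0,0,0],"grip":0.6}]' 
python3 st.py
python3 - <<'E'
from h import *
import pickle
c=cam('wrist'); pickle.dump(c,open('w8.pkl','wb')); save('w8.png',c[0])
c=pickle.load(open('w1.pkl','rb')); i=c[2]; print('pad face edge raw',onz(i,[[304,176.5],[325,176.5],[348,176.5]],.037).round(4).tolist())
p=c[0]; print(p[166:182,312].tolist())
E
python3 head.py w8 2>&1 | head -8
```

```text
t: 12.45
tool_pos: [0.5838, -0.1985, 0.0992]
orientation: [2.286, 2.143, 0.0]
force: [0.2, 0.2, -0.3]
opening: 0.0744
[ 0.58384392 -0.19851252  0.09918553] yaw 1.506444154165677 z [ 0.0057 -0.0056 -1.    ] tq [-0.009 -0.018 -0.01 ] F [ 0.17  0.17 -0.27] op 0.07437853963431303 q6 -0.3439707111499265 12.45
pad face edge raw [[0.5469, 0.0142, 0.037], [0.5728, 0.0143, 0.037], [0.6011, 0.0145, 0.037]]
[[154, 144, 135], [155, 145, 138], [154, 144, 136], [148, 132, 124], [132, 107, 95], [132, 86, 66], [184, 109, 70], [233, 149, 87], [244, 173, 100], [244, 180, 103], [245, 183, 104], [245, 185, 113], [244, 201, 158], [246, 230, 214], [246, 238, 229], [247, 240, 233]]
n 10195 z [0.0365346  0.03795323 0.03911924]
[  230    97   166   154 10195]
rect whole ((581.97216796875, -173.47340393066406), (111.38238525390625, 110.48258972167969), 86.51377868652344)
yaw spine 1.5596529196506812 len 0.11331235596753839 spine width 0.028716563605937773 bar 0.11093938441066375 barmid-spinemid -0.0018832965811608204
yaw from bar 1.5387475540851292
face centre [ 0.58280853 -0.11710029] origin [ 0.58225137 -0.16709718] back [ 0.58155541 -0.22955029]
edge [2.58959729 0.94435321]
edge [0.00622403 0.64373516]
```

View pics/w8.png

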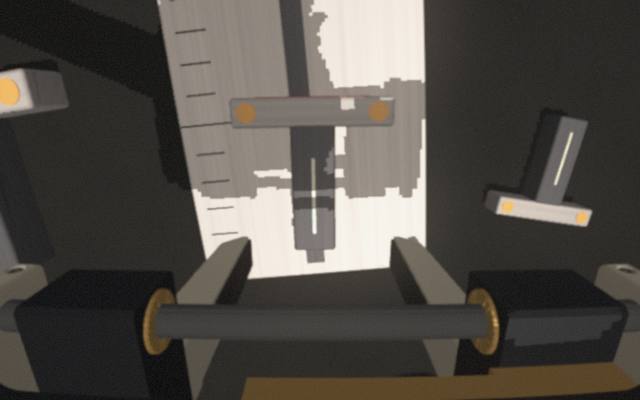

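The head fills the view: bar (312,112), spine (314,190), white line from (313,157) to (315,234), nearly aligned with the tool. Ray-casting the white line and spine edges at z=38 mm.

Run:
```python
from h import *
import pickle
c=pickle.load(open('w8.pkl','rb')); i=c[2]; P=cloud(c); s=robot.read_state(); M=R.from_rotvec(s['orientation']).as_matrix()
g=c[0].min(2).astype(int)
pts=[]
for v in range(162,230,2):
    r=g[v,306:324]; k=np.argmax(r); 
    if r[k]>120 and r[k]-np.median(r)>40: pts.append([306+k,v])
W=onz(i,pts,.038); f=np.polyfit(W[:,1],W[:,0],1); y=-.17
print('line',len(W),f,'yaw',np.pi/2-np.arctan(f[0]),'x at y=-.19',np.polyval(f,-.19))
m=np.isfinite(P[...,2])&(P[...,2]>.034)&(P[...,2]<.042)
L=[];Rr=[]
for v in range(135,240,3):
    k=np.nonzero(m[v,285:345])[0]+285
    if len(k): L.append([k.min()-.5,v]);Rr.append([k.max()+.5,v])
for E in(L,Rr): W=onz(i,E,.038); f=np.polyfit(W[:,1],W[:,0],1); print('side yaw',np.pi/2-np.arctan(f[0]),np.polyval(f,-.19))
v=[np.nonzero(m[80:140,u])[0].min()+79.5 for u in range(240,390,5)]; W=onz(i,np.c_[range(240,390,5),v],.038); f=np.polyfit(W[:,0],W[:,1],1); print('face edge yaw',np.pi/2+np.arctan(f[0]),'y mid',W[:,1].mean())
u=np.arange(300,330,3); v=[np.nonzero(m[200:262,x])[0].max()+200.5 for x in u]; print('back y',onz(i,np.c_[u,v],.038)[:,1].mean())
T=(P-s['tool_pos'])@M*1000
for sg in(1,-1):
    q=T[(T[...,2]>-5)&(T[...,2]<18)&(sg*T[...,1]>15)&(abs(T[...,1])<70)&(abs(T[...,0])<14)]; print(np.percentile(q,[.5,99.5],axis=0).round(1).tolist())
```

```text
line 34 [0.04962968 0.59009423] yaw 1.5212073352337514 x at y=-.19 0.5806645867817901
side yaw 1.5207702825132605 0.5667517815222686
side yaw 1.5178718309984105 0.5942764149647212
face edge yaw 1.519977094355255 y mid -0.11759540852479869
back y -0.2163391929510566
[[-7.6, 37.4, -4.8], [9.7, 51.3, 17.6]]
[[-7.8, -50.9, -4.9], [9.7, -36.5, 17.7]]
```

```bash
python3 -m pendant '[{"translation":[5,-2,0],"twist":[0.006,0.005,-0.014],"grip":0.6},{"translation":[5,-2,0],"twist":[0,0,0],"grip":0.4},{"translation":[0,0,20],"twist":[0,0,0],"grip":0.3},{"translation":[0,0,20],"twist":[0,0,0],"grip":0.2},{"translation":[0,0,15],"twist":[0,0,0],"grip":0.2},{"translation":[0,0,8],"twist":[0,0,0],"grip":0.2},{"translation":[0,0,0],"twist":[0,0,0],"grip":0.2},{"translation":[0,0,0],"twist":[0,0,0],"grip":0.2},{"translation":[0,0,0],"twist":[0,0,0],"grip":0.1},{"translation":[0,0,0],"twist":[0,0,0],"grip":0}]' 5
python3 st.py
```

```text
t: 13.5
tool_pos: [0.5871, -0.1888, 0.0449]
orientation: [2.265, 2.157, 0.011]
force: [0.9, -0.4, 0.2]
opening: 0.0481
[ 0.58714403 -0.18882724  0.04491268] yaw 1.5219147450577641 z [ 0.0147 -0.0057 -0.9999] tq [-0.07  -0.132 -0.017] F [ 0.87 -0.38  0.21] op 0.048102681149554204 q6 -0.3458468570145263 13.5
```

```bash
python3 -m pendant '[{"translation":[0,-3,0],"twist":[0.015,0.005,0],"grip":0},{"translation":[1,-4,0],"twist":[0,0,0],"grip":0},{"translation":[0,0,0],"twist":[0,0,0],"grip":0},{"translation":[0,0,3],"twist":[0,0,0],"grip":0},{"translation":[0,0,3],"twist":[0,0,0],"grip":0},{"translation":[0,0,3],"twist":[0,0,0],"grip":0},{"translation":[0,0,2],"twist":[0,0,0],"grip":0},{"translation":[0,0,0],"twist":[0,0,0],"grip":0},{"translation":[0,0,0],"twist":[0,0,0],"grip":0},{"translation":[0,0,0],"twist":[0,0,0],"grip":0}]' 5
python3 st.py
```

```text
t: 14.5
tool_pos: [0.5801, -0.1877, 0.0339]
orientation: [2.275, 2.166, 0.0]
force: [0.0, 0.2, -0.1]
opening: 0.0464
[ 0.58012039 -0.1877304   0.03388641] yaw 1.521672269117199 z [ 0.  0. -1.] tq [-0.057 -0.102  0.015] F [ 0.    0.25 -0.13] op 0.046353378787530895 q6 -0.34794772350478786 14.5
```

Exactly placed. Closing on the spine.

```bash
python3 -m pendant '[{"translation":[0,0,0],"twist":[0,0,0],"grip":-0.2},{"translation":[0,0,0],"twist":[0,0,0],"grip":-0.3},{"translation":[0,0,0],"twist":[0,0,0],"grip":-0.4},{"translation":[0,0,0],"twist":[0,0,0],"grip":-0.5},{"translation":[0,0,0],"twist":[0,0,0],"grip":-0.6},{"translation":[0,0,0],"twist":[0,0,0],"grip":-1},{"translation":[0,0,0],"twist":[0,0,0],"grip":-1},{"translation":[0,0,0],"twist":[0,0,0],"grip":-1},{"translation":[0,0,0],"twist":[0,0,0],"grip":-1},{"translation":[0,0,0],"twist":[0,0,0],"grip":-1}]' 10
python3 st.py
```

```text
t: 15.5
tool_pos: [0.5804, -0.1878, 0.0342]
orientation: [2.275, 2.166, 0.001]
force: [-0.3, 0.1, -0.4]
opening: 0.0281
[ 0.58040666 -0.1877925   0.03422998] yaw 1.521540773303373 z [ 6.e-04 -1.e-04 -1.e+00] tq [-0.06  -0.089 -0.043] F [-0.29  0.08 -0.37] op 0.028081861899694725 q6 -0.3478282275396086 15.5
```

```bash
python3 -m pendant '[{"translation":[0,0,0],"twist":[0,0,0],"grip":-1},{"translation":[0,0,0],"twist":[0,0,0],"grip":-1},{"translation":[0,0,0],"twist":[0,0,-0.036],"grip":-1},{"translation":[0,-2,0],"twist":[0,0,-0.036],"grip":-1},{"translation":[10,-2,0],"twist":[0,0,0],"grip":-1},{"translation":[15,0,0],"twist":[0,0,0],"grip":-1},{"translation":[15,0,0],"twist":[0,0,0],"grip":-1},{"translation":[15,0,0],"twist":[0,0,0],"grip":-1},{"translation":[0,0,0],"twist":[0,0,0],"grip":-1},{"translation":[0,0,0],"twist":[0,0,0],"grip":-1}]' 45
python3 st.py
```

```text
t: 16.5
tool_pos: [0.575, -0.127, 0.0343]
orientation: [2.194, 2.246, 0.001]
force: [0.1, -2.5, -0.7]
opening: 0.0276
[ 0.57495426 -0.12695656  0.03427751] yaw 1.5941857072065502 z [ 1.3e-03 -6.0e-04 -1.0e+00] tq [-0.34   0.059  0.029] F [ 0.14 -2.49 -0.68] op 0.027648147195640304 q6 -0.32761402124205913 16.5
```

```bash
python3 -m pendant '[{"translation":[10,0,0],"twist":[0,0,0],"grip":-1},{"translation":[10,0,0],"twist":[0,0,0],"grip":-1},{"translation":[8,0,0],"twist":[0,0,0],"grip":-1},{"translation":[6,0,0],"twist":[0,0,0],"grip":-1},{"translation":[4,0,0],"twist":[0,0,0],"grip":-1},{"translation":[3,0,0],"twist":[0,0,0],"grip":-1},{"translation":[0,0,0],"twist":[0,0,0],"grip":-1},{"translation":[0,0,0],"twist":[0,0,0],"grip":-1},{"translation":[0,0,0],"twist":[0,0,0],"grip":-1},{"translation":[0,0,0],"twist":[0,0,0],"grip":-1}]' 45
python3 st.py
python3 - <<'E'
from h import *
import pickle
c=cam('wrist'); pickle.dump(c,open('w9.pkl','wb')); save('w9.png',c[0])
E
```

```text
t: 17.5
tool_pos: [0.5739, -0.083, 0.0342]
orientation: [2.196, 2.246, 0.001]
force: [0.2, 0.5, 0.6]
opening: 0.0278
[ 0.57388095 -0.08303572  0.03422004] yaw 1.5932762551056554 z [ 1.e-03 -4.e-04 -1.e+00] tq [-0.01  -0.015  0.008] F [0.16 0.52 0.64] op 0.027843885271003642 q6 -0.2543859582361929 17.5
```

View pics/w9.png

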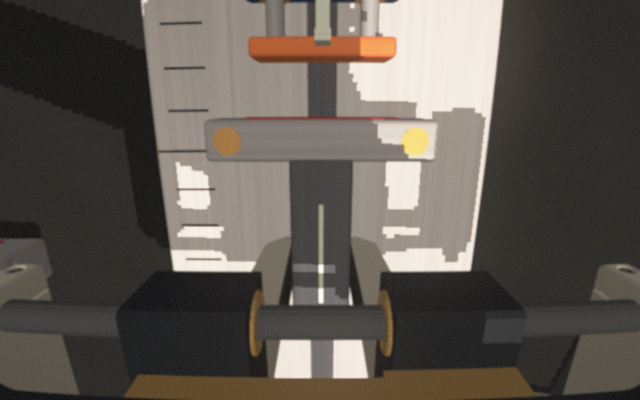

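The bar spans (205–436, row 140) and the pad (249–396, row 48). They look square, nearly centred, with a gap. Computing offset, angle and gap.

Run:
```python
from h import *
import pickle
c=pickle.load(open('w9.pkl','rb')); i=c[2]; P=cloud(c); s=robot.read_state(); M=R.from_rotvec(s['orientation']).as_matrix()
tl=lambda W:((W-s['tool_pos'])@M*1000)
hsv=cv2.cvtColor(c[0],cv2.COLOR_RGB2HSV); H,S=[hsv[...,k].astype(int) for k in(0,1)]
o=clean((H>5)&(H<20)&(S>140)); o[70:]=0
m=(P[...,2]>.030)&(P[...,2]<.045)&np.isfinite(P[...,2])
top=o&(P[...,2]>.034); print('pad z',np.nanpercentile(P[o][:,2],[1,25,50,75,99]))
u=np.arange(256,390,4)
def edge(mask,u,r0,r1,last): 
    f=(lambda k:k.max()+.5) if last else (lambda k:k.min()-.5)
    return np.c_[u,[f(np.nonzero(mask[r0:r1,x])[0])+r0 for x in u]]
e=tl(onz(i,edge(top,u,30,70,True),.037)); f=np.polyfit(e[:,1],e[:,0],1); print('pad front top edge: tool x',e[:,0].mean(),'slope',f[0])
v=np.arange(40,50,2); a=tl(onz(i,[[np.nonzero(top[y])[0].min()-.5,y] for y in v],.037)); b=tl(onz(i,[[np.nonzero(top[y])[0].max()+.5,y] for y in v],.037)); print('pad y',a[:,1].mean(),b[:,1].mean(),(a+b)[:,1].mean()/2)
u=np.arange(212,432,4); hb=m.copy(); hb[:100]=0
e=tl(onz(i,edge(hb,u,100,160,False),.038)); f=np.polyfit(e[:,1],e[:,0],1); print('face: tool x',e[:,0].mean(),'slope',f[0])
v=np.arange(128,152,3); a=tl(onz(i,[[np.nonzero(m[y,150:320])[0].min()+149.5,y] for y in v],.038)); b=tl(onz(i,[[np.nonzero(m[y,320:500])[0].max()+320.5,y] for y in v],.038)); print('bar y',a[:,1].mean(),b[:,1].mean(),(a+b)[:,1].mean()/2)
```

```text
pad z [0.02350652 0.03597692 0.03666959 0.03719895 0.03844578]
pad front top edge: tool x 94.84076080324942 slope 0.001885937687146161
pad y -28.403644511323034 30.208209221681482 0.9022823551792232
face: tool x 71.11469833409106 slope -0.0038858277234048028
bar y -48.96999407625917 49.69958193373531 0.36479392873806926
```

```bash
python3 -m pendant '[{"translation":[4,0.4,0],"twist":[0,0,-0.003],"grip":-1},{"translation":[4,0,0],"twist":[0,0,0],"grip":-1},{"translation":[4,0,0],"twist":[0,0,0],"grip":-1},{"translation":[3,0,0],"twist":[0,0,0],"grip":-1},{"translation":[2,0,0],"twist":[0,0,0],"grip":-1},{"translation":[1,0,0],"twist":[0,0,0],"grip":-1},{"translation":[0,0,0],"twist":[0,0,0],"grip":-1},{"translation":[0,0,0],"twist":[0,0,0],"grip":-1},{"translation":[0,0,0],"twist":[0,0,0],"grip":-1},{"translation":[0,0,0],"twist":[0,0,0],"grip":-1}]' 45
python3 st.py
```

```text
t: 18.55
tool_pos: [0.5739, -0.0641, 0.0342]
orientation: [2.192, 2.248, -0.0]
force: [0.8, -1.8, -0.0]
opening: 0.0276
[ 0.57386663 -0.06413286  0.03422388] yaw 1.5962456779891998 z [ 0.0012 -0.0013 -1.    ] tq [-0.212  0.026  0.077] F [ 0.77 -1.83 -0.04] op 0.027633937645647644 q6 -0.22440826360914634 18.55
```

```bash
python3 -m pendant '[{"translation":[1,0,0],"twist":[0,0,0],"grip":-1},{"translation":[1,0,0],"twist":[0,0,0],"grip":-1},{"translation":[1,0,0],"twist":[0,0,0],"grip":-1},{"translation":[1,0,0],"twist":[0,0,0],"grip":-1},{"translation":[1,0,0],"twist":[0,0,0],"grip":-1},{"translation":[1,0,0],"twist":[0,0,0],"grip":-1},{"translation":[1,0,0],"twist":[0,0,0],"grip":-1},{"translation":[1,0,0],"twist":[0,0,0],"grip":-1},{"translation":[1,0,0],"twist":[0,0,0],"grip":-1},{"translation":[0,0,0],"twist":[0,0,0],"grip":-1}]' 45
python3 st.py
```

```text
t: 19.55
tool_pos: [0.5736, -0.0553, 0.0343]
orientation: [2.192, 2.247, -0.002]
force: [0.4, -2.0, -0.8]
opening: 0.0279
[ 0.57359507 -0.05532027  0.03426384] yaw 1.5957647839064493 z [ 0.0012 -0.0025 -1.    ] tq [-0.403 -0.032  0.044] F [ 0.4  -1.98 -0.78] op 0.027871843029192215 q6 -0.20765249946104894 19.55
```

```bash
python3 -m pendant '[{"translation":[1,0,0],"twist":[0.001,0.002,0.002],"grip":-1},{"translation":[1,0,0],"twist":[0,0,0],"grip":-1},{"translation":[1,0,0],"twist":[0,0,0],"grip":-1},{"translation":[1,0,0],"twist":[0,0,0],"grip":-1},{"translation":[0,0,0],"twist":[0,0,0],"grip":-1},{"translation":[0,0,0],"twist":[0,0,0],"grip":-1},{"translation":[0,0,0],"twist":[0,0,0],"grip":-1},{"translation":[0,0,0],"twist":[0,0,0],"grip":-1},{"translation":[0,0,0],"twist":[0,0,0],"grip":-1},{"translation":[0,0,0],"twist":[0,0,0],"grip":-1}]' 45
python3 st.py
python3 - <<'E'
from h import *
import pickle
c=cam('wrist'); pickle.dump(c,open('w10.pkl','wb')); save('w10.png',cv2.resize(c[0][0:160,180:460],None,fx=2.8,fy=2.8,interpolation=cv2.INTER_CUBIC))
E
```

```text
t: 20.55
tool_pos: [0.5734, -0.0525, 0.0342]
orientation: [2.195, 2.245, -0.003]
force: [-0.8, -4.4, -0.7]
opening: 0.0277
[ 0.57344514 -0.05253411  0.03423152] yaw 1.5931171836537832 z [-0.     -0.0023 -1.    ] tq [-0.615 -0.081  0.058] F [-0.84 -4.42 -0.75] op 0.027670986413255605 q6 -0.2002463060336107 20.55
```

View pics/w10.png

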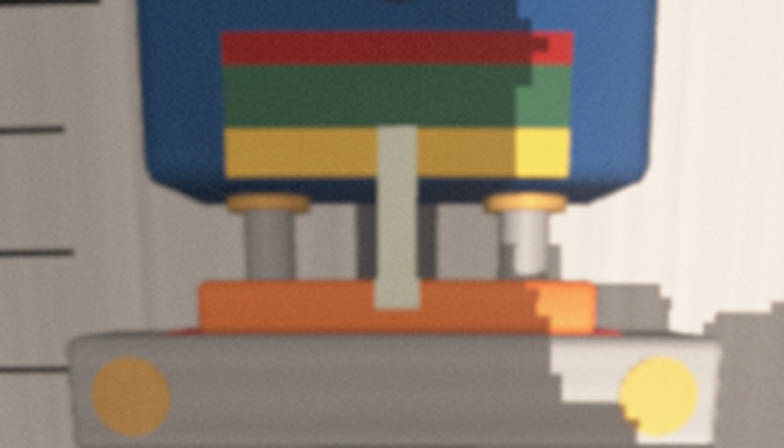

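The pad touches squarely and is nearly centred (pad 397, bar 394 in the crop). The pointer tip is at the yellow/green edge (397,127), so about 6 mm in and roughly 4 mm to go.

```bash
python3 -m pendant '[{"translation":[1,0,0],"twist":[0,0.002,0],"grip":-1},{"translation":[1,0,0],"twist":[0,0,0],"grip":-1},{"translation":[1,0,0],"twist":[0,0,0],"grip":-1},{"translation":[1,0,0],"twist":[0,0,0],"grip":-1},{"translation":[0.5,0,0],"twist":[0,0,0],"grip":-1},{"translation":[0.2,0,0],"twist":[0,0,0],"grip":-1},{"translation":[0.2,0,0],"twist":[0,0,0],"grip":-1},{"translation":[0.2,0,0],"twist":[0,0,0],"grip":-1},{"translation":[0.2,0,0],"twist":[0,0,0],"grip":-1},{"translation":[0.2,0,0],"twist":[0,0,0],"grip":-1}]' 45
cat > pt.py <<'E'
from h import *
import pickle,sys
s=robot.read_state(); c=cam('wrist'); i=c[2]; pickle.dump(c,open(sys.argv[1]+'.pkl','wb')) 
save(sys.argv[1]+'.png',cv2.resize(c[0][0:160,180:460],None,fx=2.8,fy=2.8,interpolation=cv2.INTER_CUBIC))
hsv=cv2.cvtColor(c[0],cv2.COLOR_RGB2HSV); H,S,V=[hsv[...,k].astype(int) for k in range(3)]
col=slice(300,312) if len(sys.argv)<3 else slice(int(sys.argv[2]),int(sys.argv[2])+12)
g=np.median((H[0:120,col]>60)&(H[0:120,col]<95)&(S[0:120,col]>70),1)>0; v=np.nonzero(g)[0]; print('green rows',v.min(),v.max())
x0=np.median(np.nonzero((S[v.max()+3:v.max()+12,300:345]<70))[1])+300; x=int(x0)
print('pointer col',x,'rows S/V',[(y,int(S[y,x]),int(V[y,x])) for y in range(v.min()-3,v.max()+8)])
E
python3 st.py; python3 pt.py w11
```

```text
t: 21.6
tool_pos: [0.5734, -0.0506, 0.0344]
orientation: [2.194, 2.243, -0.006]
force: [-0.6, -5.8, -0.6]
opening: 0.0278
[ 0.57336854 -0.05061562  0.03440647] yaw 1.592538877583857 z [ 1.0e-04 -5.8e-03 -1.0e+00] tq [-0.873 -0.035  0.146] F [-0.62 -5.76 -0.64] op 0.027795592491930487 q6 -0.19280235655380337 21.6
green rows 30 48
pointer col 321 rows S/V [(27, 166, 114), (28, 116, 90), (29, 58, 70), (30, 78, 78), (31, 78, 78), (32, 83, 80), (33, 71, 75), (34, 78, 78), (35, 78, 78), (36, 76, 77), (37, 76, 81), (38, 84, 79), (39, 80, 80), (40, 75, 82), (41, 76, 84), (42, 72, 81), (43, 72, 82), (44, 50, 96), (45, 39, 125), (46, 37, 160), (47, 39, 175), (48, 38, 174), (49, 38, 173), (50, 38, 170), (51, 40, 174), (52, 41, 173), (53, 37, 173), (54, 40, 173), (55, 38, 175)]
```

```bash
python3 -m pendant '[{"translation":[0.8,0,0.1],"twist":[0,0.004,0],"grip":-1},{"translation":[0.8,0,0.1],"twist":[0,0.004,0],"grip":-1},{"translation":[0.8,0,0],"twist":[0,0.003,0],"grip":-1},{"translation":[0.8,0,0],"twist":[0,0.003,0],"grip":-1},{"translation":[0.8,0,0],"twist":[0,0.002,0],"grip":-1},{"translation":[0.5,0,0],"twist":[0,0.002,0],"grip":-1},{"translation":[0.5,0,0],"twist":[0,0.002,0],"grip":-1},{"translation":[0.5,0,0],"twist":[0,0.002,0],"grip":-1},{"translation":[0.5,0,0],"twist":[0,0.002,0],"grip":-1},{"translation":[0.5,0,0],"twist":[0,0.002,0],"grip":-1}]' 45
python3 st.py; python3 pt.py w12
```

```text
t: 22.65
tool_pos: [0.5734, -0.05, 0.0342]
orientation: [-2.191, -2.241, -0.012]
force: [0.3, -5.7, -0.1]
opening: 0.0276
[ 0.57337493 -0.05002673  0.03424156] yaw 1.5930510891407383 z [ 1.000e-04  1.070e-02 -9.999e-01] tq [-1.544 -0.015  0.083] F [ 0.29 -5.66 -0.14] op 0.02755952278892619 q6 -0.20963507262339623 22.65
green rows 32 50
pointer col 321 rows S/V [(29, 171, 115), (30, 130, 96), (31, 50, 72), (32, 77, 76), (33, 75, 82), (34, 85, 81), (35, 83, 83), (36, 78, 82), (37, 77, 79), (38, 79, 81), (39, 82, 78), (40, 83, 77), (41, 79, 81), (42, 80, 80), (43, 64, 84), (44, 40, 109), (45, 34, 151), (46, 35, 170), (47, 39, 177), (48, 38, 174), (49, 38, 173), (50, 39, 175), (51, 37, 172), (52, 38, 173), (53, 40, 173), (54, 34, 174), (55, 35, 174), (56, 39, 176), (57, 35, 173)]
```

```bash
python3 -m pendant '[{"translation":[1,0,0],"twist":[0,-0.008,0],"grip":-1},{"translation":[1,0,0],"twist":[0,0,0],"grip":-1},{"translation":[1,0,0],"twist":[0,0,0],"grip":-1},{"translation":[1,0,0],"twist":[0,0,0],"grip":-1},{"translation":[0.7,0,0],"twist":[0,0,0],"grip":-1},{"translation":[0.7,0,0],"twist":[0,0,0],"grip":-1},{"translation":[0.7,0,0],"twist":[0,0,0],"grip":-1},{"translation":[0.7,0,0],"twist":[0,0,0],"grip":-1},{"translation":[0.7,0,0],"twist":[0,0,0],"grip":-1},{"translation":[0.7,0,0],"twist":[0,0,0],"grip":-1}]' 45
python3 st.py; python3 pt.py w13
```

```text
t: 23.7
tool_pos: [0.5733, -0.0481, 0.0345]
orientation: [2.193, 2.241, -0.008]
force: [-0.5, -7.1, -0.4]
opening: 0.0274
[ 0.5733195  -0.0480679   0.03454176] yaw 1.5923306201338472 z [ 6.0e-04 -7.5e-03 -1.0e+00] tq [-1.219 -0.073  0.083] F [-0.51 -7.11 -0.41] op 0.027440482156722092 q6 -0.186503583959937 23.7
green rows 38 56
pointer col 321 rows S/V [(35, 140, 102), (36, 65, 75), (37, 60, 77), (38, 74, 79), (39, 74, 76), (40, 74, 79), (41, 77, 79), (42, 75, 78), (43, 72, 82), (44, 49, 93), (45, 37, 130), (46, 37, 159), (47, 38, 170), (48, 37, 172), (49, 38, 173), (50, 38, 169), (51, 40, 173), (52, 42, 175), (53, 36, 176), (54, 40, 172), (55, 39, 176), (56, 35, 173), (57, 37, 173), (58, 38, 174), (59, 38, 173), (60, 37, 173), (61, 35, 173), (62, 42, 172), (63, 38, 169)]
```

```bash
python3 -m pendant '[{"translation":[0.4,0,0],"twist":[0,0.007,0],"grip":-1},{"translation":[0.4,0,0],"twist":[0,0.001,0],"grip":-1},{"translation":[0.4,0,0],"twist":[0,0.001,0],"grip":-1},{"translation":[0.4,0,0],"twist":[0,0.001,0],"grip":-1},{"translation":[0.4,0,0],"twist":[0,0.001,0],"grip":-1},{"translation":[0.4,0,0],"twist":[0,0.001,0],"grip":-1},{"translation":[0.4,0,0],"twist":[0,0.001,0],"grip":-1},{"translation":[0.4,0,0],"twist":[0,0.001,0],"grip":-1},{"translation":[0.4,0,0],"twist":[0,0.001,0],"grip":-1},{"translation":[0.4,0,0],"twist":[0,0.001,0],"grip":-1}]' 45
python3 st.py; python3 pt.py w14
```

```text
t: 24.75
tool_pos: [0.5733, -0.0485, 0.0342]
orientation: [-2.197, -2.244, -0.003]
force: [0.1, -5.4, -0.4]
opening: 0.0273
[ 0.57326152 -0.04848782  0.03420818] yaw 1.592050420076605 z [ 5.0e-04  1.9e-03 -1.0e+00] tq [-1.177 -0.105  0.054] F [ 0.06 -5.42 -0.43] op 0.02728577748297651 q6 -0.19688525662687043 24.75
green rows 36 54
pointer col 321 rows S/V [(33, 174, 116), (34, 133, 100), (35, 60, 76), (36, 71, 79), (37, 74, 79), (38, 78, 78), (39, 78, 78), (40, 65, 78), (41, 81, 76), (42, 83, 80), (43, 74, 83), (44, 43, 107), (45, 36, 149), (46, 37, 171), (47, 36, 172), (48, 37, 172), (49, 33, 176), (50, 37, 172), (51, 36, 172), (52, 35, 173), (53, 35, 174), (54, 40, 172), (55, 41, 174), (56, 39, 171), (57, 38, 176), (58, 37, 173), (59, 39, 175), (60, 40, 174), (61, 40, 173)]
```

View pics/w14.png

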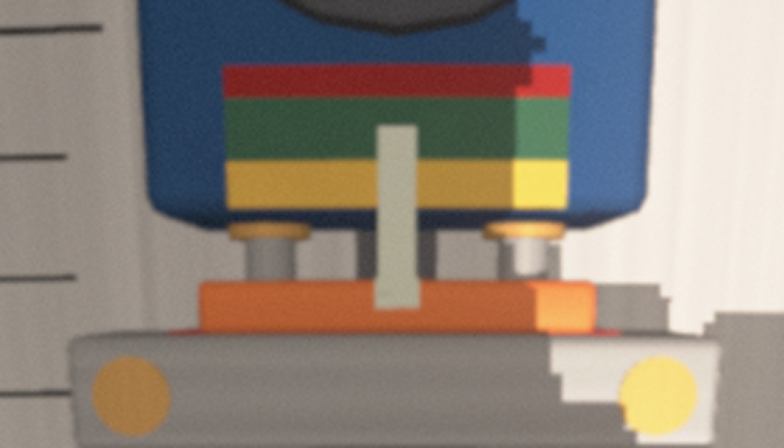

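```bash
python3 - <<'E'
from h import *
for k in range(12):
    robot.read_camera('wrist'); s=robot.read_state(); print(round(s['t'],2),s['tool_pos'].round(4),s['force'].round(1),s['opening'].round(4),np.abs(s['dq']).max().round(4))
E
python3 pt.py w15; python3 st.py; sed 's/^/ /' /dev/null
python3 - <<'E'
from h import *
import pickle
c=pickle.load(open('w15.pkl','rb')); i=c[2]; P=cloud(c)
hsv=cv2.cvtColor(c[0],cv2.COLOR_RGB2HSV); H,S=[hsv[...,k].astype(int) for k in(0,1)]
blue=(H>100)&(H<125)&(S>110); q=P[np.ix_(range(0,95),range(245,400))]; b=blue[0:95,245:400]&(abs(q[...,2]-.046)<.003); print('block front y',np.percentile(q[b][:,1],[0.5,1,2]),'pointer z',np.nanmedian(P[46:56,321,2]),'scale z',np.nanmedian(P[37:50,300:312,2]))
m=(P[...,2]>.034)&(P[...,2]<.042); v=[np.nonzero(m[105:150,u])[0].min()+104.5 for u in range(210,250,4)]; print('face y',onz(i,np.c_[range(210,250,4),v],.038)[:,1].mean())
E
```

```text
green rows 36 54
pointer col 321 rows S/V [(33, 173, 118), (34, 137, 97), (35, 62, 78), (36, 69, 78), (37, 71, 79), (38, 79, 77), (39, 77, 79), (40, 73, 77), (41, 71, 79), (42, 77, 79), (43, 63, 81), (44, 42, 109), (45, 37, 150), (46, 36, 170), (47, 38, 175), (48, 36, 171), (49, 37, 174), (50, 37, 172), (51, 35, 173), (52, 37, 172), (53, 39, 172), (54, 37, 173), (55, 39, 172), (56, 37, 173), (57, 40, 171), (58, 38, 176), (59, 39, 175), (60, 38, 175), (61, 42, 172)]
[ 0.57328148 -0.04849247  0.03422361] yaw 1.5920181501910908 z [ 5.e-04  2.e-03 -1.e+00] tq [-1.155 -0.033  0.084] F [-0.13 -6.78 -0.98] op 0.027875888417867985 q6 -0.19687751973495143 24.9
block front y [0.03826752 0.03854986 0.03957236] pointer z 0.050345849284581703 scale z 0.04660721197504655
face y 0.02120871262013934Traceback (most recent call last):
  File "<stdin>", line 3, in <module>
AttributeError: 'float' object has no attribute 'round'
```

```bash
python3 -m pendant '[{"translation":[0.6,0,0],"twist":[0,0,0],"grip":-1},{"translation":[0.6,0,0],"twist":[0,0.001,0],"grip":-1},{"translation":[0.6,0,0],"twist":[0,0.001,0],"grip":-1},{"translation":[0.6,0,0],"twist":[0,0.001,0],"grip":-1},{"translation":[0.6,0,0],"twist":[0,0.001,0],"grip":-1},{"translation":[0.6,0,0],"twist":[0,0.001,0],"grip":-1},{"translation":[0.6,0,0],"twist":[0,0.001,0],"grip":-1},{"translation":[0.6,0,0],"twist":[0,0.001,0],"grip":-1},{"translation":[0.6,0,0],"twist":[0,0.001,0],"grip":-1},{"translation":[0.6,0,0],"twist":[0,0.001,0],"grip":-1}]' 45
python3 - <<'E'
from h import *
F=[]
for k in range(16):
    robot.read_camera('wrist'); s=robot.read_state(); F.append(s['force']); 
    if k%4==0 or k==15: print(round(float(s['t']),2),np.round(s['tool_pos'],4),np.round(s['force'],1),round(float(s['opening']),4),np.abs(s['dq']).max())
print('mean F',np.mean(F,0))
E
python3 pt.py w16; python3 st.py
```

```text
t: 25.9
tool_pos: [0.5733, -0.0485, 0.0342]
orientation: [-2.198, -2.244, -0.002]
force: [-0.7, -6.8, -1.6]
opening: 0.0272
25.95 [ 0.5733 -0.0485  0.0342] [-0.3 -7.3 -1.4] 0.0277 0.0023345936021117123
26.15 [ 0.5733 -0.0485  0.0343] [ 0.6 -7.1 -1.4] 0.0277 0.0018814103230226514
26.35 [ 0.5733 -0.0485  0.0342] [ 0.6 -7.1 -0.6] 0.0275 0.0008724413837490453
26.55 [ 0.5733 -0.0485  0.0342] [ 0.5 -6.7 -0.8] 0.0276 0.001512054858931835
26.7 [ 0.5733 -0.0485  0.0342] [-0.2 -7.2 -0.3] 0.0273 0.001333689033416815
mean F [ 0.03981792 -6.84027559 -1.04030621]
green rows 36 54
pointer col 321 rows S/V [(33, 174, 116), (34, 133, 100), (35, 55, 74), (36, 70, 77), (37, 75, 78), (38, 77, 79), (39, 81, 76), (40, 73, 80), (41, 77, 80), (42, 74, 79), (43, 70, 80), (44, 50, 101), (45, 35, 140), (46, 35, 166), (47, 36, 172), (48, 37, 172), (49, 36, 175), (50, 37, 173), (51, 37, 173), (52, 37, 172), (53, 38, 173), (54, 37, 172), (55, 41, 173), (56, 37, 173), (57, 38, 176), (58, 41, 174), (59, 40, 174), (60, 38, 175), (61, 37, 173)]
[ 0.5732665  -0.04844447  0.03420759] yaw 1.5919159454735627 z [ 7.0e-04  1.4e-03 -1.0e+00] tq [-1.352 -0.008  0.151] F [ 0.12 -7.17 -0.7 ] op 0.027958521932173845 q6 -0.1961852872863273 26.75
```

Steady: mean push 6.84 N, pointer mid-green, head square and flat. Handing in.

```bash
python3 -c "
from plant import robot
print(robot.close_job())"
```

```text
the job is handed in; nothing more can be done
None
```

I tightened the clamp knob first, then pressed the middle-sized putter head against the pad. I handed the job in at about 26.8 s, still holding the head there.

**Clamp:** I turned the red knob clockwise until it hit its hard stop, with about 0.6 N m on the wrist. The next picture put the bar at about 1.38 rad. The knob was within 0.4 mm of where it stood before, so the stop did not shift measurably.

**Head:** I gripped the spine with 45 N and slid the head along the bed until it met the pad. It ended within about 0.5 mm of centre and a few thousandths of a radian of square, tilted about 0.002 rad.

**Last checks:**
- **Push:** It averaged 6.8 N over the last 0.8 s, with the arm steady to 0.1 mm.
- **Pad travel:** The pointer read about 10.3 mm. After allowing for parallax it was about 9.5 mm, while the wrist camera's depth readings gave a rougher 8.9 mm. All three are inside the green zone, near its middle.
- **Disagreement:** Single force readings scattered by about 1 N. One read 5.4 N at the same position that later averaged 6.8 N.
- **Not checked:** I took no final picture of the rest of the bench. No unexpected contact force showed at any check.

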